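# Clamp the steel sample with the two-stage lever

## Robot

A 6-joint arm with a two-finger parallel gripper is mounted at the origin on a cart in front of the work surface, level with it; the furniture and walls round the work are solid. World frame = base frame: x ahead of the robot, y to its left, z up, the work surface at z = 0. Lengths are in m, angles in rad, forces in N, time in s.
With the tool pointing down it reaches from about 0.35 to 0.975 m from the base axis. Payload 17.4 kg.
Tool frame: the origin (TCP) lies midway between the tips of the shut fingers; the grasp point (between the pads) lies 19 mm behind it (pinch_z is the distance from the TCP to the grasp point, in m); y points along the fingers, x is the direction in which the jaws open and shut, and the axes are right-handed (so a half turn about y gives the same grasp; the last joint's range is limited). The gripper opens to 85 mm and grips with 20 to 120 N. Pads are 22 mm wide; open, the fingers measure 114 mm over their backs; the gripper's body (76 mm by 85 mm) begins 54 mm behind the grasp point. The pads swing forward as they close: fully open they stand 13 mm farther back than shut.
Start: joints at [-1.269, 0.116, 1.442, -0, 1.584, -0.038], TCP at [0.225, -0.636, 0.231] pointing down, gripper open.
Joint ranges: [-2.83, 2.83], [-0.83, 2.19], [0.07, 2.5], [-1.14, 4.28], [0.01, 3], [-2.97, 2.97]. Speed limits (rad/s): [1.89, 1.89, 2.22, 3.14, 3.14, 3.14].

## Interface

Orientations are given as a unit quaternion [x, y, z, w].
In Python, from bench import * gives the robot as it stands.
- The arm moves only by the tool step_arm, never from a script. Its argument "steps" is a list of rows, each an object with "travel": the shift along the tool's x, y, z in cm, a list of three; "rot": the turn, a rotation vector about the tool's x, y, z in rad, a list of three; "hand": the closure, from -1 (fully open) to 1 (shut). A call has 1 to 20 rows; each row is the pose to reach, as a shift and turn from the pose commanded when the call began, along the tool's axes at that moment; what a row does not reach only later rows make up. A row lasts 1/8 s, in which the tool goes at most 62.5 mm and 10.7 degrees, less where a joint would pass 70% of its speed; a pose out of reach is approached as far as the arm can. A call with a gripper value outside its range is refused whole. The fingers move at their own pace and stop on an object; "grip_force" is the grip in N (left out, the last holds). Time passes only in rows, so rows that repeat a pose let the fingers close. It gives the time, the measured TCP pose, the force and the opening at its end, in the units of the state.
- state(): the state, without advancing time (a new reading comes with each control period).
- snapshot(name): name is "side" or "top" or "wrist"; returns (picture, depth): 480x640x3 uint8, red, green, blue; 480x640 float32, m along the optical axis (not along the pixel's ray), 0 where there is no reading.
- calibration(name): a dict with "fx", "fy", "cx", "cy" (pixels), "cam_to_world" (4x4, takes a point from camera to world coordinates). Camera axes: x right, y down, z forward; pixel columns grow to the right and rows downward; lengths in m; the calibration is good to about 2 mm. A picture is of the moment at which its call begins: read the wrist's pose just before it. calibration takes no time and is no camera call; for the wrist camera it gives the pose at the moment of the call.
- job_done(): hands the job in, once; it reports no verdict.
Trained networks look in the newest picture that a camera, given by its name, has taken for a name from the list of things; names that differ only in an ending like _2 or _b are one class to them, and where a whole thing is asked for, a point or a joint stands for the part that bears it (a point fixed in the world has none). Each returns a list of dicts, best first, with "p" (0 to 1); they miss things now and then, are a little off and sometimes report something else, mostly with a low value. They report only what shows in the picture. A call takes as long as a camera call. They do not tell look-alikes from the thing itself.
- recognise(camera, label): "bbox" ([left, top, right, bottom] in pixels, round what is visible of it).
The state is a dict: "time_s": time; "qpos": joint angles; "qd": joint speeds; "joint_efforts": joint torques, N m; "position": TCP position; "tcp_rot": TCP orientation; "force": force on the tool from outside, world axes, zero at the start; "ft_torque": the same for the moment, N m; "width": opening from 0.0 (shut) to 1.0 (fully open).
Only numpy, scipy, OpenCV 4.12 (cv2) and the standard library are available. Lean on these libraries where they do the work, as an engineer would, in place of code of your own. Each camera call takes 0.05 s, during which the arm holds its last target.

## Task

With your fingertips push the steel sample that stands on the bed of the sample clamp along the bed until it is fully home against the back stop; leave the clamp lever at its open end until then. Then push the lever's crossbar over, past the half-way click, all the way to its second stop, so that the jaw holds the sample against the side fence, and draw the hand away. This is all pushing: the sample is never lifted or tipped, and the loose things standing around stay where they are.

Things in the scene. Friction and masses are not known exactly. Their poses are not given: they have to be found in the camera images.
- clamp: sample clamp fixed to the worktop: dark steel base plate 130 x 220 x 12 mm, bed at its -y end, lever at its +y end. Origin on the worktop; z up; plate spans x -65..65, y -95..125 mm in this frame; bed top 12 mm up. +x is the way the sample is pushed home (away from the robot, within 0.35 rad). The bed's front (-x) edge is open; two grey cheeks, 64 mm high, flank the lever
- home (a point): point on the bed where the middle of the sample's underside lies when the sample is home, touching both back stop and fence: 20, -50, 12 mm in the clamp's frame; its axes are those of the clamp
- back_stop (a point): top edge of the back stop's face, level with home: a steel block across the far end of the bed, its face (looking to the clamp's -x) at x = 39 mm, spanning y -84..-4 mm, 22 mm above the bed
- fence (a point): top edge of the side fence's face, level with home: a low steel rail along x from -56 to 48 mm, its face (looking to the clamp's +y) at y = -69 mm, 10 mm above the bed
- sample: the job: ground steel cylinder, 38 mm diameter, 28 mm high, about 0.17 to 0.35 kg, standing loose on the bed, 20 to 40 mm short of the back stop and up to 8 mm off the side fence. Origin at the middle of its underside, z up
- lever_pivot (a point): the lever's pivot: 20, 75, 36 mm in the clamp's frame; the lever turns about the clamp's x axis
- lever_bar (a point): middle of the lever's grey crossbar, a round bar 57 mm long, 17 mm thick, level along the clamp's x, on an arm 10 mm wide. Swings at 85 mm radius about the pivot: from y = 112 mm, height 113 mm (open) over the top (121 mm) to y = 38 mm, height 113 mm (second stop), clamp frame. Push it to the clamp's -y from its outer side, which is clear
- lever (a joint): lever angle in rad: 0 at the open stop (leaning out to +y), 0.45 in the first detent (upright, jaw only half closed), 0.9 at the second stop (leaning over to -y, clamped). A spring detent snaps it into the nearest of these three; about 4 to 8 N at the bar carries it over each hump (near 0.2 and 0.7 rad), and it stays when let go. The stops are rigid
- jaw_pad: the jaw's dark steel pad, 32 mm along x, 15 mm above the bed, level with home; face at clamp y = -11 mm when the lever is open, moves 25 mm to -y as it goes over. Sprung: presses the sample to the fence (sliding it there if need be) with about 5 N when clamped. Origin at the middle of its face, at bed level
- flat_sample: bystander: another ground steel cylinder, 40 mm diameter, 17 mm high, standing on the worktop; leave it alone
- mount: bystander: black mounting-resin disc, 30 mm diameter, 16 mm high; leave it alone
- ref_block: bystander: ground steel reference block, 50 x 50 x 8 mm, lying flat; leave it alone
- mouse: bystander: black computer mouse, 112 x 62 x 40 mm; leave it alone
Not all that is in view belongs to the job. Leave any blue or pink look-alike of the sample alone.

How it is judged:
By the outcome, as a careful person would: the job done as asked, in the order asked, and still so for the second after the job is handed in, with the robot touching nothing.
It also fails if it takes over 40 s, if anything falls off the work surface, if the arm or the gripper's body presses on something with over 40 N, if the wrist force passes 120 N, or if a joint passes its speed limit or range.

## Working session

There is one attempt and no reset: what is moved stays moved. The work goes in short steps, Python scripts to look and compute and a tool call to move; the robot and the scene stay as the last step left them, time stands still between calls to the robot, and variables do not carry over. Pictures are saved under pics/ and viewed, and the job is handed in when it is done.

Besides the shell and the picture viewer there is one more tool, called after "Request:" by a JSON object that holds its "name" and its "arguments". step_arm: Moves the arm, as the interface text tells. Its arguments: {"type":"object","properties":{"steps":{"type":"array"},"grip_force":{"type":"number"}},"required":["steps"]}

```bash
mkdir -p pics; ls
python3 - <<'E'
from bench import *
import cv2,numpy as np
s=state();print({k:np.round(v,3) for k,v in s.items()})
for n in ["side","top","wrist"]:
    im,d=snapshot(n);cv2.imwrite(f"pics/{n}0.png",im[:,:,::-1]);np.save(f"pics/{n}0.npy",d)
    c=calibration(n);print(n,c["fx"],c["cx"],c["cy"],np.round(c["cam_to_world"],3).tolist())
    for l in ["clamp","sample","lever_bar","jaw_pad"]:
        print(l,[(np.round(r["bbox"]),round(r["p"],2)) for r in recognise(n,l)])
E
```

```text
pics
{'time_s': np.float64(0.0), 'qpos': array([-1.269,  0.116,  1.442,  0.   ,  1.584, -0.038]), 'qd': array([ 0.   , -0.001, -0.001,  0.001, -0.   , -0.001]), 'joint_efforts': array([ 2.0000e-03, -7.3199e+01, -6.3249e+01,  0.0000e+00,  6.0000e-03,
        0.0000e+00]), 'position': array([ 0.225, -0.636,  0.231]), 'tcp_rot': array([-0.577,  0.409, -0.408,  0.578]), 'force': array([-0.132, -0.047,  0.807]), 'ft_torque': array([ 0.058, -0.013, -0.006]), 'width': np.float64(1.0)}
side 558.1610350420993 321.3009390614069 234.1423610296051 [[-0.793, -0.345, 0.502, -0.024], [-0.609, 0.419, -0.674, 0.677], [0.022, -0.84, -0.542, 0.676], [0.0, 0.0, 0.0, 1.0]]
clamp [(array([250., 243., 367., 337.]), 0.92)]
sample [(array([354., 301., 380., 323.]), 0.82), (array([273., 231., 291., 249.]), 0.56), (array([258., 321., 278., 352.]), 0.55), (array([328., 255., 348., 277.]), 0.54), (array([259., 256., 291., 294.]), 0.37)]
lever_bar []
jaw_pad []
top 582.3790600938344 325.6276063292362 237.5580606638392 [[-0.006, -0.999, 0.053, 0.448], [-1.0, 0.005, -0.015, -0.046], [0.015, -0.053, -0.998, 1.099], [0.0, 0.0, 0.0, 1.0]]
clamp [(array([224., 206., 358., 283.]), 0.9), (array([313., 242., 339., 261.]), 0.5)]
sample [(array([188., 251., 211., 271.]), 0.78), (array([324., 151., 343., 175.]), 0.7), (array([280., 301., 304., 319.]), 0.63), (array([347., 300., 372., 322.]), 0.63), (array([310., 241., 339., 262.]), 0.62)]
lever_bar [(array([227., 219., 271., 252.]), 0.76)]
jaw_pad [(array([300., 226., 308., 238.]), 0.57), (array([224., 219., 268., 255.]), 0.33)]
wrist 385.1690827445203 319.6345088892452 242.68763905616308 [[0.333, -0.91, -0.247, 0.288], [-0.943, -0.322, -0.088, -0.615], [0.0, 0.262, -0.965, 0.373], [0.0, 0.0, 0.0, 1.0]]
clamp []
sample []
lever_bar []
jaw_pad []
```

View pics/top0.png

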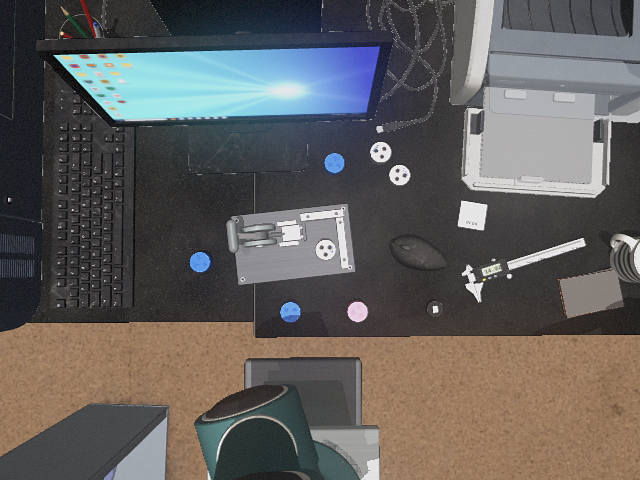

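View pics/side0.png

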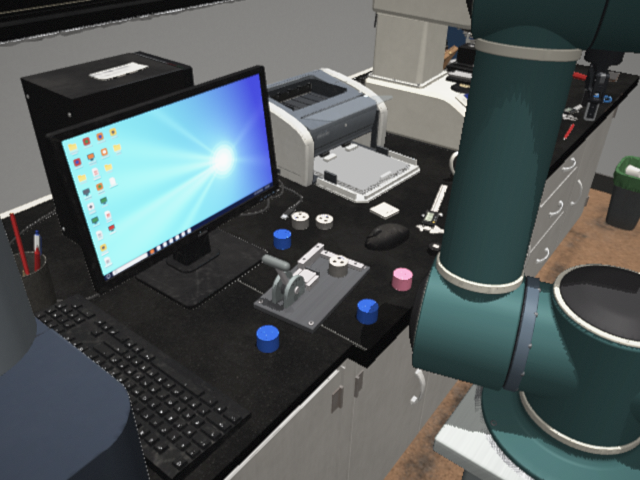

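Run:
```python
import cv2
im=cv2.imread("pics/top0.png")[190:300,210:370]
cv2.imwrite("pics/top0z.png",cv2.resize(im,None,fx=5,fy=5,interpolation=cv2.INTER_CUBIC))
im=cv2.imread("pics/side0.png")[225:355,240:390]
cv2.imwrite("pics/side0z.png",cv2.resize(im,None,fx=4.5,fy=4.5,interpolation=cv2.INTER_CUBIC))
```

```text
(no output)
```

View pics/top0z.png

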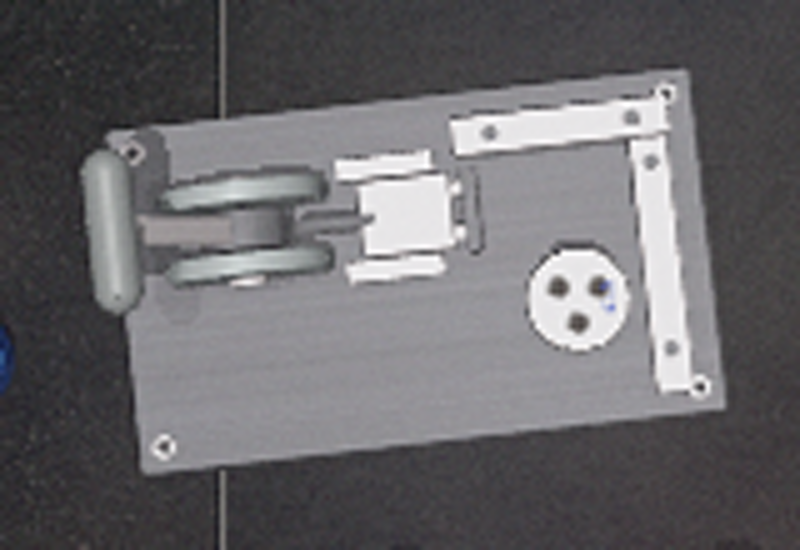

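View pics/side0z.png

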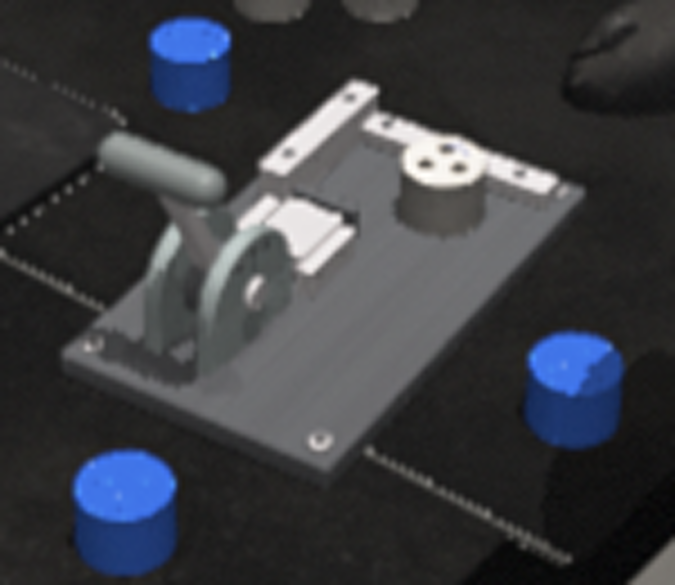

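```bash
cat > h.py <<'E'
from bench import *
import numpy as np, cv2
def ray(c,u,v,z):
    T=np.array(c["cam_to_world"]);d=T[:3,:3]@np.array([(u-c["cx"])/c["fx"],(v-c["cy"])/c["fy"],1])
    o=T[:3,3];return o+d*(z-o[2])/d[2]
def proj(c,P):
    T=np.linalg.inv(np.array(c["cam_to_world"]));p=T[:3,:3]@np.array(P)+T[:3,3]
    return np.array([c["cx"]+c["fx"]*p[0]/p[2],c["cy"]+c["fy"]*p[1]/p[2]])
E
python3 - <<'E'
from h import *
c=calibration("top");d=np.load("pics/top0.npy")
f=lambda u,v:((u+.5)/5-.5+210,(v+.5)/5-.5+190)
W=[ray(c,*f(u,v),.012)[:2] for u,v in [(107,130),(688,70),(725,408),(143,473)]]
C=np.array([[65,125],[65,-95],[-65,-95],[-65,125]])/1000.
W=np.array(W);cw=W.mean(0);cc=C.mean(0)
H=(C-cc).T@(W-cw);th=np.arctan2(H[0,1]-H[1,0],H[0,0]+H[1,1])
R=np.array([[np.cos(th),-np.sin(th)],[np.sin(th),np.cos(th)]]);t=cw-R@cc
print("th",th,"t",t,"res",(W-(C@R.T+t)).round(4).tolist())
toC=lambda P:(R.T@(np.array(P)[:2]-t)).round(4)
print("sample",toC(ray(c,*f(578,300),.040)), ray(c,*f(578,300),.040))
print("fence face end L", toC(ray(c,*f(632,145),.022)),toC(ray(c,*f(657,390),.022)))
print("stop face", toC(ray(c,*f(455,157),.034)),toC(ray(c,*f(632,136),.034)))
print("bar",toC(ray(c,*f(110,232),.1215)),"ends",toC(ray(c,*f(105,150),.113)),toC(ray(c,*f(118,312),.113)))
print("jaw",toC(ray(c,*f(482,212),.027)))
for n,u,v in [("samp",578,300),("bed",400,350),("bar",110,232)]:
    a=f(u,v);print(n,d[int(a[1]+.5),int(a[0]+.5)])
    z=d[int(a[1]+.5),int(a[0]+.5)];T=np.array(c["cam_to_world"]);print((T@[(a[0]-c["cx"])/c["fx"]*z,(a[1]-c["cy"])/c["fy"]*z,z,1])[:3])
# side check
s=calibration("side")
def w(p):
    q=R@np.array(p[:2])+t;return [q[0],q[1],p[2]]
im=cv2.imread("pics/side0.png");im2=cv2.imread("pics/top0.png")
for p in [(.065,.125,.012),(.065,-.095,.012),(-.065,-.095,.012),(-.065,.125,.012),(.039,-.069,.034),(.02,.112,.113),(-.0085,.112,.113),(.0485,.112,.113)]:
    for I,k in ((im,s),(im2,c)):
        q=proj(k,w(p));cv2.circle(I,(int(q[0]*16),int(q[1]*16)),16,(0,0,255),-1,shift=4)
A=cv2.resize(im[225:355,240:390],(450,390));B=cv2.resize(im2[190:300,210:370],(450,390))
cv2.imwrite("pics/chk.png",np.hstack([A,B])[:,:800] if 0 else cv2.resize(np.hstack([A,B]),(800,347)))
E
```

```text
th 0.10278985022185909 t [ 0.49684001 -0.016178  ] res [[-0.0005, -0.0007], [-0.0014, 0.0006], [0.0011, 0.0011], [0.0008, -0.0011]]
sample [-0.0186 -0.0433] [ 0.48275695 -0.06118408  0.04      ]
fence face end L [ 0.037  -0.0698] [-0.0543 -0.0691]
stop face [ 0.0386 -0.0042] [ 0.0393 -0.0697]
bar [0.0185 0.1118] ends [0.047  0.1119] [-0.0082  0.113 ]
jaw [ 0.0179 -0.0119]
samp 1.0582525
[ 0.48270516 -0.06116079  0.04159657]
bed 1.0839443
[0.46531981 0.00480402 0.013923  ]
bar 0.9805106
[0.50392343 0.09743175 0.11813662]
```

View pics/chk.png

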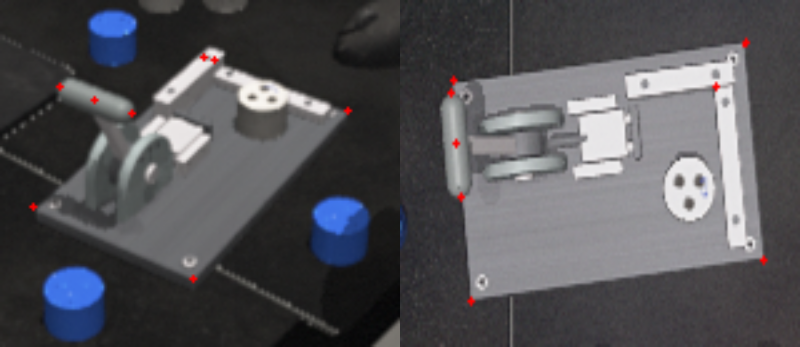

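Run:
```python
from h import *
from scipy.spatial.transform import Rotation as Ro
s=state();R=Ro.from_quat(s["tcp_rot"]);print(R.as_matrix().round(3))
c=calibration("top");T=np.array(c["cam_to_world"]);d=np.load("pics/top0.npy")
for u,v in [(60,60),(120,120),(220,118),(300,110),(380,118),(390,45),(220,45),(250,48),(200,100),(210,160)]:
    z=d[v,u];print(u,v,(T@[(u-c["cx"])/c["fx"]*z,(v-c["cy"])/c["fy"]*z,z,1])[:3].round(3))
for th in [0.1028]:
  for sg in (1,-1):
    X=sg*np.array([-np.sin(th),np.cos(th),0]);Y=np.array([0,0,-1.]);Z=np.cross(X,Y)
    G=Ro.from_matrix(np.c_[X,Y,Z]);print(sg,Z,(R.inv()*G).as_rotvec())
```

```text
[[ 0.333  0.     0.943]
 [-0.943 -0.     0.333]
 [ 0.    -1.    -0.   ]]
60 60 [0.732 0.301 0.319]
120 120 [0.706 0.292 0.103]
220 118 [0.71  0.121 0.098]
300 110 [ 0.716 -0.019  0.128]
380 118 [ 0.736 -0.168 -0.001]
390 45 [ 0.744 -0.144  0.344]
220 45 [0.739 0.079 0.355]
250 48 [0.738 0.041 0.347]
200 100 [0.719 0.14  0.176]
210 160 [0.653 0.153 0.015]
1 [-0.99472073 -0.10261903 -0.        ] [ 5.98760493e-05 -2.90460052e+00  1.42966198e-06]
-1 [0.99472073 0.10261903 0.        ] [-9.79800317e-07  2.36992128e-01  4.10352748e-05]
```

```bash
cat >> h.py <<'E'
from scipy.spatial.transform import Rotation as Ro
TH=0.1028;t=np.array([0.49684,-0.01618])
Rc=np.array([[np.cos(TH),-np.sin(TH)],[np.sin(TH),np.cos(TH)]])
def w(x,y,z):
    q=Rc@(np.array([x,y])/1000.)+t;return np.array([q[0],q[1],z/1000.])
def cl(P): q=Rc.T@(np.array(P)[:2]-t);return np.round([q[0]*1000,q[1]*1000,P[2]*1000],1)
def go(x,y,z):
    s=state();R=Ro.from_quat(s["tcp_rot"]).as_matrix();return (R.T@(w(x,y,z)-s["position"])*100).round(2)
def st():
    s=state();R=Ro.from_quat(s["tcp_rot"]);M=R.as_matrix()
    X=-np.array([-np.sin(TH),np.cos(TH),0]);G=Ro.from_matrix(np.c_[X,[0,0,-1.],np.cross(X,[0,0,-1.])])
    print("t",s["time_s"],"clamp",cl(s["position"]),"rotfix",(R.inv()*G).as_rotvec().round(3),"F",np.round(s["force"],1),"w",round(float(s["width"]),3),"q",np.round(s["qpos"],2))
E
python3 - <<'E'
from h import *
st();print(go(-64,-43.3,150))
E
```

```text
t 0.75 clamp [-334.1 -589.1  231.3] rotfix [-0.     0.237  0.   ] F [ 0.8 -0.3 -0.3] w 1.001 q [-1.27  0.12  1.44 -0.    1.58 -0.04]
[-46.71   8.13  39.07]
```

Request:
{"name": "step_arm", "arguments": {"steps": [{"travel": [-4,0,3.3],"rot": [0,0.05,0],"hand": 0.53},{"travel": [-8,0,6.7],"rot": [0,0.1,0],"hand": 0.53},{"travel": [-12,0,10],"rot": [0,0.15,0],"hand": 0.53},{"travel": [-16,0,13.4],"rot": [0,0.2,0],"hand": 0.53},{"travel": [-20,0,16.7],"rot": [0,0.237,0],"hand": 0.53},{"travel": [-24,0,20],"rot": [0,0.237,0],"hand": 0.53},{"travel": [-28,0,23.4],"rot": [0,0.237,0],"hand": 0.53},{"travel": [-32,0,26.7],"rot": [0,0.237,0],"hand": 0.53},{"travel": [-36,0,30],"rot": [0,0.237,0],"hand": 0.53},{"travel": [-40,1,33.4],"rot": [0,0.237,0],"hand": 0.53},{"travel": [-44,4,36.8],"rot": [0,0.237,0],"hand": 0.53},{"travel": [-46.7,8,39],"rot": [0,0.237,0],"hand": 0.53},{"travel": [-46.7,8.1,39.1],"rot": [0,0.237,0],"hand": 0.53},{"travel": [-46.7,8.1,39.1],"rot": [0,0.237,0],"hand": 0.53}]}}

```text
time_s: 2.5
position: [0.4382, -0.0661, 0.1511]
tcp_rot: [-0.525, 0.473, -0.474, 0.525]
force: [1.2, -0.2, 0.5]
width: 0.232
```

Run:
```python
from h import *
st();print(go(-64,-43.3,24))
for n in ["wrist"]:
    im,d=snapshot(n);cv2.imwrite(f"pics/{n}1.png",im[:,:,::-1])
```

```text
t 2.5 clamp [-63.5 -43.7 151.1] rotfix [-0.001  0.     0.   ] F [ 1.2 -0.2  0.5] w 0.232 q [-0.21 -0.38  2.02 -0.    1.5   1.26]
[-0.04 12.71 -0.06]
```

View pics/wrist1.png

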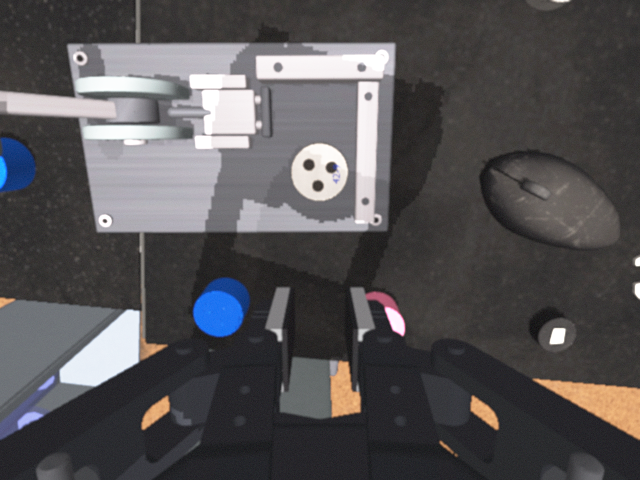

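Run:
```python
from h import *
c=calibration("top")
for n,u,v in [("pink",358,311),("blue",290,312),("blueL",200,262)]: print(n,cl(ray(c,u,v,.028)))
```

```text
pink [-136.6  -91.1   28. ]
blue [-124.8   32.8   28. ]
blueL [-16.2 187.   28. ]
```

Request:
{"name": "step_arm", "arguments": {"steps": [{"travel": [0,4,0],"rot": [0,0,0],"hand": 0.53},{"travel": [0,8,0],"rot": [0,0,0],"hand": 0.53},{"travel": [0,11,0],"rot": [0,0,0],"hand": 0.53},{"travel": [0,12.7,0],"rot": [0,0,0],"hand": 0.53},{"travel": [0,12.7,0],"rot": [0,0,0],"hand": 0.53},{"travel": [0,12.7,0],"rot": [0,0,0],"hand": 0.53}]}}

```text
time_s: 3.3
position: [0.4387, -0.0662, 0.0248]
tcp_rot: [-0.525, 0.473, -0.474, 0.525]
force: [-0.3, -0.5, 0.0]
width: 0.235
```

Run:
```python
from h import *
st();print(go(-12,-43.3,24))
for n in ["wrist","side"]:
    im,d=snapshot(n);cv2.imwrite(f"pics/{n}2.png",im[:,:,::-1])
im=cv2.imread("pics/side2.png")[205:355,220:420]
cv2.imwrite("pics/side2z.png",cv2.resize(im,None,fx=4,fy=4,interpolation=cv2.INTER_CUBIC))
```

```text
t 3.3 clamp [-62.9 -43.8  24.8] rotfix [-0.002 -0.     0.001] F [-0.3 -0.5  0. ] w 0.235 q [-0.21 -0.27  2.15 -0.    1.26  1.26]
[-0.05  0.09  5.09]
```

View pics/wrist2.png

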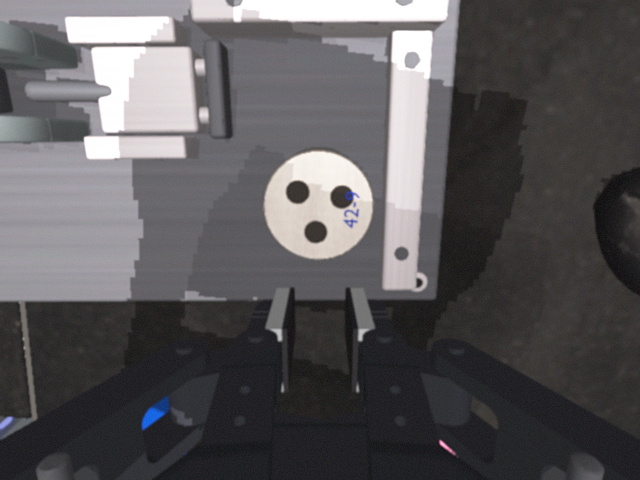

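View pics/side2z.png

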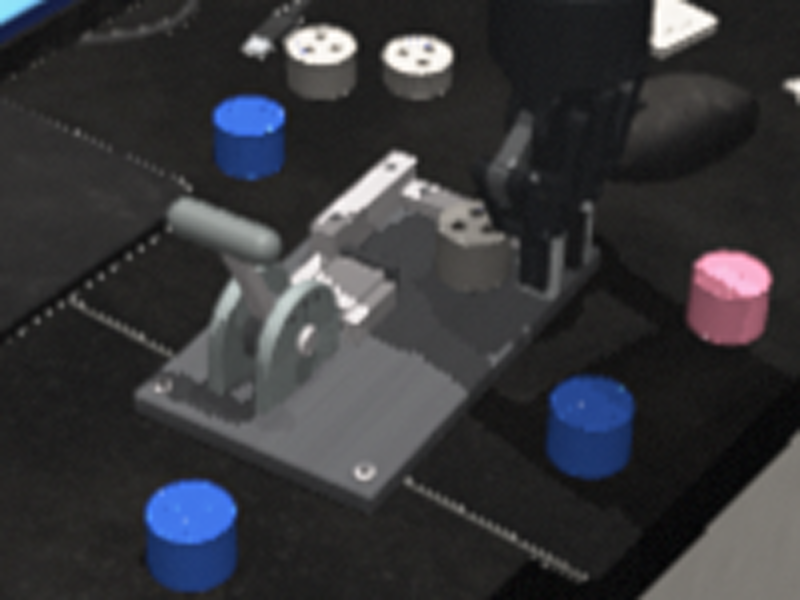

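Request:
{"name": "step_arm", "arguments": {"steps": [{"travel": [0,0,0.6],"rot": [0,0,0],"hand": 0.53},{"travel": [0,0,1.2],"rot": [0,0,0],"hand": 0.53},{"travel": [0,0,1.6],"rot": [0,0,0],"hand": 0.53},{"travel": [0,0,1.9],"rot": [0,0,0],"hand": 0.53},{"travel": [0.04,0,2.3],"rot": [0,0,0],"hand": 0.53},{"travel": [0.1,0,2.7],"rot": [0,0,0],"hand": 0.53},{"travel": [0.15,0,3.1],"rot": [0,0,0],"hand": 0.53},{"travel": [0.2,0,3.5],"rot": [0,0,0],"hand": 0.53},{"travel": [0.25,0,3.9],"rot": [0,0,0],"hand": 0.53},{"travel": [0.3,0,4.3],"rot": [0,0,0],"hand": 0.53},{"travel": [0.35,0,4.7],"rot": [0,0,0],"hand": 0.53},{"travel": [0.4,0,5.0],"rot": [0,0,0],"hand": 0.53},{"travel": [0.4,0,5.0],"rot": [0,0,0],"hand": 0.53}]}}

```text
time_s: 5.03
position: [0.4884, -0.0646, 0.0234]
tcp_rot: [-0.525, 0.474, -0.474, 0.525]
force: [0.0, -1.0, -0.2]
width: 0.236
```

Run:
```python
from h import *
st()
for n in ["wrist","top"]:
    im,d=snapshot(n);cv2.imwrite(f"pics/{n}3.png",im[:,:,::-1])
im=cv2.imread("pics/top3.png")[190:300,210:370]
cv2.imwrite("pics/top3z.png",cv2.resize(im,None,fx=5,fy=5,interpolation=cv2.INTER_CUBIC))
```

```text
t 5.025 clamp [-13.4 -47.3  23.4] rotfix [-0.  0.  0.] F [ 0.  -1.  -0.2] w 0.236 q [-0.18 -0.15  2.05  0.    1.24  1.28]
```

View pics/wrist3.png

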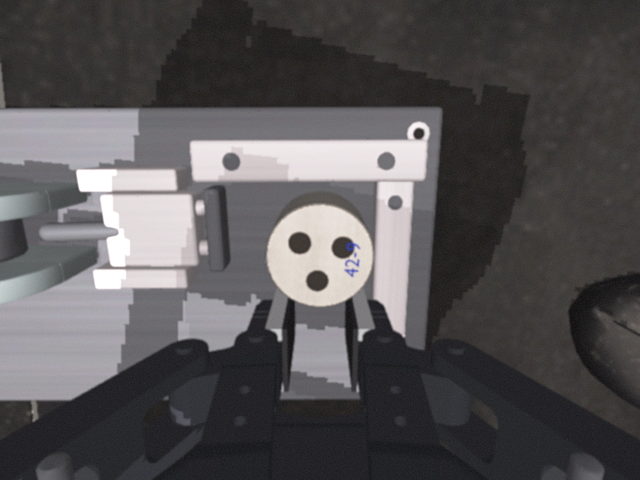

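Request:
{"name": "step_arm", "arguments": {"steps": [{"travel": [0.05,-0.1,0.2],"rot": [0,0,0],"hand": 0.53},{"travel": [0.1,-0.1,0.35],"rot": [0,0,0],"hand": 0.53},{"travel": [0.13,-0.1,0.45],"rot": [0,0,0],"hand": 0.53},{"travel": [0.13,-0.1,0.5],"rot": [0,0,0],"hand": 0.53}]}}

```text
time_s: 5.62
position: [0.4932, -0.0654, 0.0242]
tcp_rot: [0.525, -0.474, 0.474, -0.525]
force: [-1.3, 0.6, -0.2]
width: 0.233
```

Run:
```python
from h import *
st()
```

```text
t 5.625 clamp [ -8.7 -48.6  24.2] rotfix [ 0. -0. -0.] F [-1.3  0.6 -0.2] w 0.233 q [-0.18 -0.14  2.04  0.    1.24  1.28]
```

Request:
{"name": "step_arm", "arguments": {"steps": [{"travel": [0,0,0.05],"rot": [0,0,0],"hand": 0.53},{"travel": [0,0,0.1],"rot": [0,0,0],"hand": 0.53},{"travel": [0,0,0.15],"rot": [0,0,0],"hand": 0.53},{"travel": [0,0,0.15],"rot": [0,0,0],"hand": 0.53}]}}

```text
time_s: 6.12
position: [0.4947, -0.0653, 0.0243]
tcp_rot: [0.525, -0.474, 0.474, -0.525]
force: [-1.5, 1.1, -0.8]
width: 0.238
```

Run:
```python
from h import *
st()
```

```text
t 6.125 clamp [ -7.2 -48.6  24.3] rotfix [ 0.  0. -0.] F [-1.5  1.1 -0.8] w 0.238 q [-0.18 -0.13  2.04  0.    1.24  1.29]
```

Request:
{"name": "step_arm", "arguments": {"steps": [{"travel": [0,0,0.05],"rot": [0,0,0],"hand": 0.53},{"travel": [0,0,0.1],"rot": [0,0,0],"hand": 0.53},{"travel": [0,0,0.1],"rot": [0,0,0],"hand": 0.53}]}}

```text
time_s: 6.5
position: [0.495, -0.0652, 0.024]
tcp_rot: [0.525, -0.474, 0.473, -0.525]
force: [-6.9, -1.8, 0.9]
width: 0.236
```

Run:
```python
from h import *
st()
im,d=snapshot("wrist");cv2.imwrite("pics/wrist4.png",im[:,:,::-1])
```

```text
t 6.5 clamp [ -6.8 -48.6  24. ] rotfix [ 0.002  0.    -0.   ] F [-6.9 -1.8  0.9] w 0.236 q [-0.18 -0.13  2.04 -0.    1.24  1.29]
```

View pics/wrist4.png

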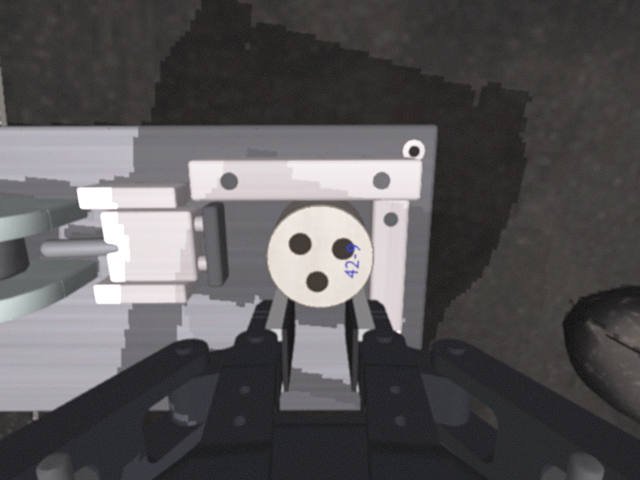

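Request:
{"name": "step_arm", "arguments": {"steps": [{"travel": [0,0,-0.4],"rot": [0,0,0],"hand": 0.53},{"travel": [0,0,-1.5],"rot": [0,0,0],"hand": 0.53},{"travel": [0,0,-3],"rot": [0,0,0],"hand": 0.53},{"travel": [0,-3,-3.5],"rot": [0,0,0],"hand": 0.53},{"travel": [0,-8,-3.5],"rot": [0,0,0],"hand": 1},{"travel": [0,-13,-3.5],"rot": [0,0,0],"hand": 1},{"travel": [0,-18,-3.5],"rot": [0,0,0],"hand": 1},{"travel": [0,-18,-3.5],"rot": [0,0,0],"hand": 1}]}}

```text
time_s: 7.55
position: [0.4614, -0.0691, 0.2084]
tcp_rot: [-0.524, 0.472, -0.476, 0.526]
force: [-0.2, 0.1, -0.4]
width: -0.002
```

Run:
```python
from h import *
st();print(go(20,160,200))
for n in ["wrist","top"]:
    im,d=snapshot(n);cv2.imwrite(f"pics/{n}5.png",im[:,:,::-1])
```

```text
t 7.55 clamp [-40.7 -49.  208.4] rotfix [-0.006 -0.     0.002] F [-0.2  0.1 -0.4] w -0.002 q [-0.2  -0.35  1.9   0.    1.58  1.26]
[-20.9    0.83   6.07]
```

View pics/wrist5.png

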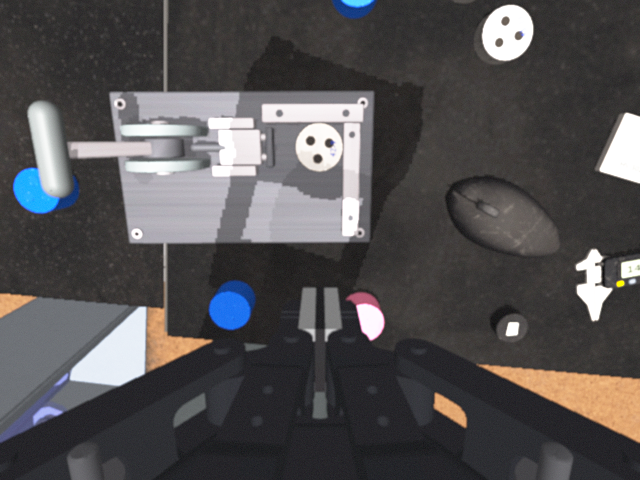

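Run:
```python
from h import *
im=cv2.imread("pics/top5.png")[190:300,210:370]
cv2.imwrite("pics/top5z.png",cv2.resize(im,None,fx=5,fy=5,interpolation=cv2.INTER_CUBIC))
```

```text
(no output)
```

View pics/top5z.png

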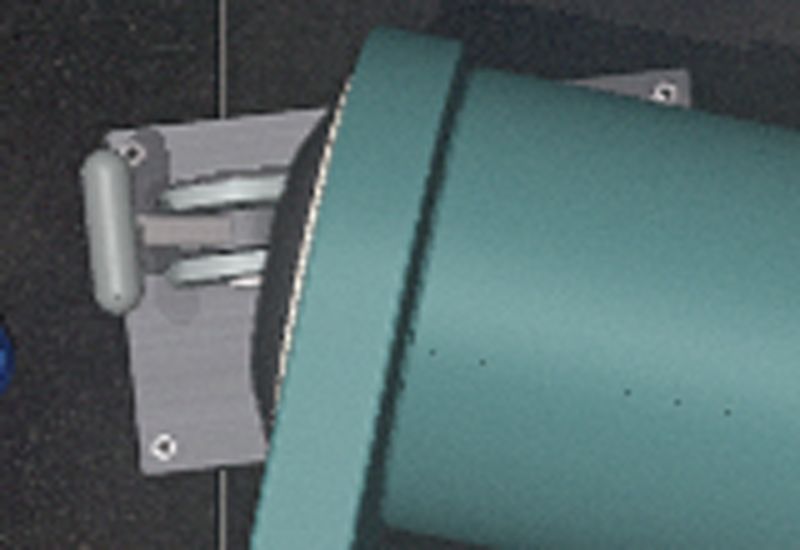

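Request:
{"name": "step_arm", "arguments": {"steps": [{"travel": [-4,0.3,1.2],"rot": [0,0,0],"hand": 1},{"travel": [-8,0.6,2.4],"rot": [0,0,0],"hand": 1},{"travel": [-12,0.6,3.6],"rot": [0,0,0],"hand": 1},{"travel": [-16,0.6,4.8],"rot": [0,0,0],"hand": 1},{"travel": [-20,0.6,6],"rot": [0,0,0],"hand": 1},{"travel": [-20.9,0.8,6.1],"rot": [0,0,0],"hand": 1},{"travel": [-20.9,0.8,6.1],"rot": [0,0,0],"hand": 1}]}}

```text
time_s: 8.52
position: [0.4994, 0.1453, 0.1948]
tcp_rot: [0.526, -0.474, 0.473, -0.525]
force: [-0.2, -0.0, 1.3]
width: 0.0
```

Run:
```python
from h import *
st();print(go(20,160,107))
for n in ["wrist","top","side"]:
    im,d=snapshot(n);cv2.imwrite(f"pics/{n}6.png",im[:,:,::-1])
im=cv2.imread("pics/top6.png")[190:300,210:370]
cv2.imwrite("pics/top6z.png",cv2.resize(im,None,fx=5,fy=5,interpolation=cv2.INTER_CUBIC))
```

```text
t 8.525 clamp [ 19.1 160.4 194.8] rotfix [0.002 0.001 0.   ] F [-0.2 -0.   1.3] w 0.0 q [ 0.23 -0.21  1.82 -0.    1.54  1.7 ]
[0.03 8.78 0.11]
```

View pics/top6z.png

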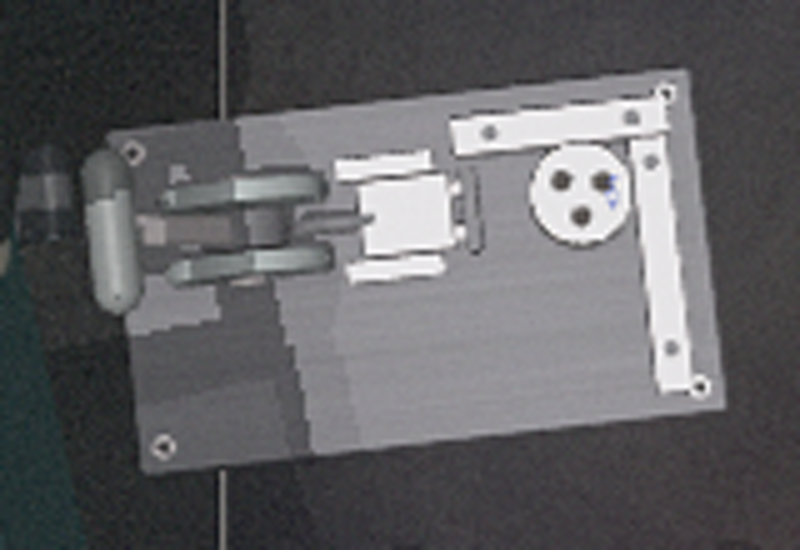

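View pics/wrist6.png

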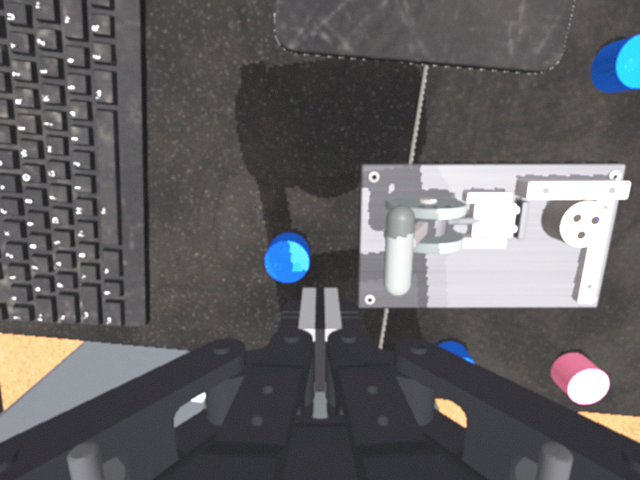

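Request:
{"name": "step_arm", "arguments": {"steps": [{"travel": [0,3,0],"rot": [0,0,0],"hand": 1},{"travel": [0,6,0],"rot": [0,0,0],"hand": 1},{"travel": [0,8.3,0.1],"rot": [0,0,0],"hand": 1},{"travel": [0,8.8,0.1],"rot": [0,0,0],"hand": 1},{"travel": [0,8.8,0.1],"rot": [0,0,0],"hand": 1}]}}

```text
time_s: 9.3
position: [0.5013, 0.1451, 0.1089]
tcp_rot: [-0.525, 0.474, -0.474, 0.525]
force: [-0.6, 0.1, 0.4]
width: 0.0
```

Run:
```python
from h import *
st();print(go(20,60,107))
c=calibration("top");f=lambda u,v:((u+.5)/5-.5+210,(v+.5)/5-.5+190)
print("sample",cl(ray(c,*f(582,195),.040)))
for n in ["side"]:
    im,d=snapshot(n);cv2.imwrite(f"pics/{n}7.png",im[:,:,::-1])
im=cv2.imread("pics/side7.png")[205:355,200:400]
cv2.imwrite("pics/side7z.png",cv2.resize(im,None,fx=4,fy=4,interpolation=cv2.INTER_CUBIC))
```

```text
t 9.3 clamp [ 21.  159.9 108.9] rotfix [-0.    -0.001 -0.   ] F [-0.6  0.1  0.4] w 0.0 q [ 0.23 -0.16  1.92 -0.    1.39  1.7 ]
[ 9.99  0.19 -0.09]
sample [ 19.3 -48.9  40. ]
```

View pics/side7z.png

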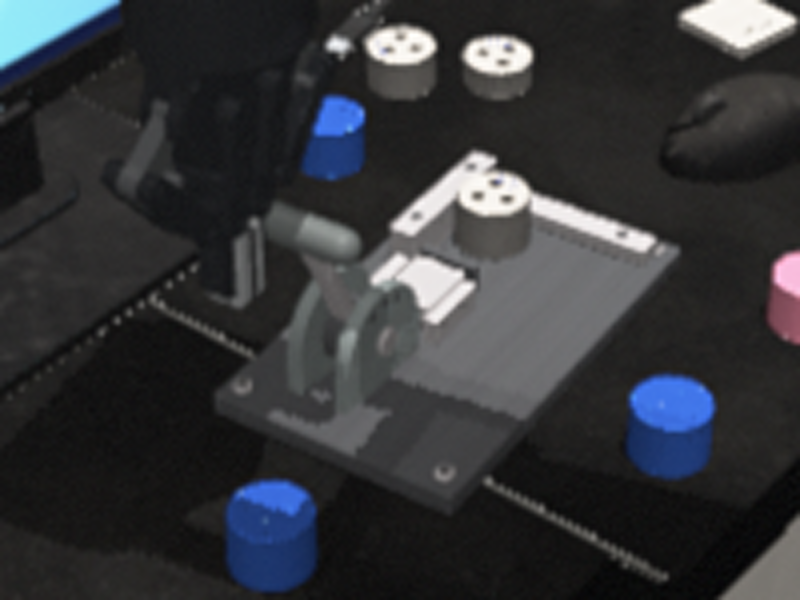

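Request:
{"name": "step_arm", "arguments": {"steps": [{"travel": [1,0.1,-0.1],"rot": [0,0,0],"hand": 1},{"travel": [2,0.1,-0.1],"rot": [0,0,0],"hand": 1},{"travel": [2.6,0.1,-0.1],"rot": [0,0,0],"hand": 1},{"travel": [3.2,0.1,-0.1],"rot": [0,0,0],"hand": 1},{"travel": [3.8,0.1,-0.1],"rot": [0,0,0],"hand": 1},{"travel": [4.4,0.1,-0.1],"rot": [0,0,0],"hand": 1},{"travel": [5,0.1,-0.1],"rot": [0,0,0],"hand": 1},{"travel": [5.5,0.1,-0.1],"rot": [0,0,0],"hand": 1},{"travel": [6,0.1,-0.1],"rot": [0,0,0],"hand": 1},{"travel": [6,0.1,-0.1],"rot": [0,0,0],"hand": 1}]}}

```text
time_s: 10.6
position: [0.5062, 0.0853, 0.1071]
tcp_rot: [0.525, -0.474, 0.474, -0.525]
force: [-0.3, 0.4, 1.0]
width: -0.002
```

Run:
```python
from h import *
st()
im,d=snapshot("side")
cv2.imwrite("pics/side8z.png",cv2.resize(im[205:355,200:400,::-1],None,fx=4,fy=4,interpolation=cv2.INTER_CUBIC))
```

```text
t 10.6 clamp [ 19.7 100.  107.1] rotfix [ 0.    -0.001  0.   ] F [-0.3  0.4  1. ] w -0.002 q [ 0.12 -0.18  1.93 -0.    1.39  1.59]
```

View pics/side8z.png

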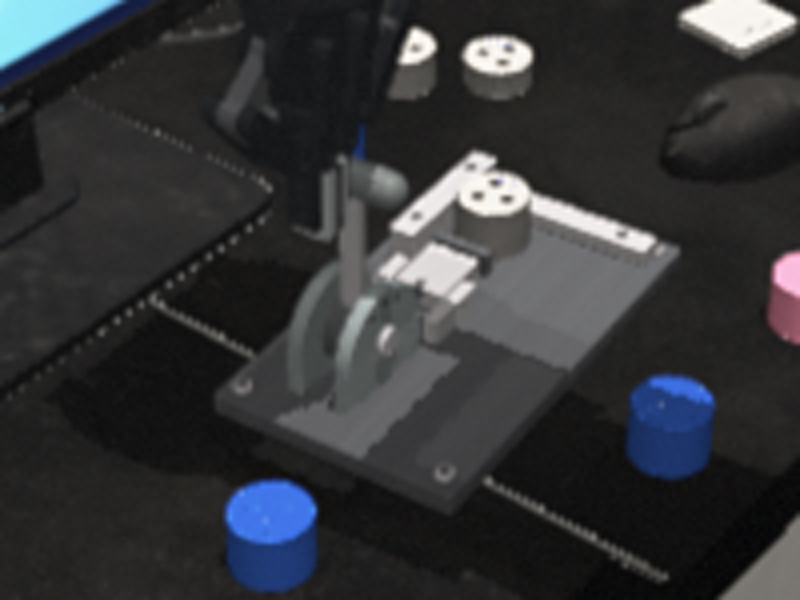

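Request:
{"name": "step_arm", "arguments": {"steps": [{"travel": [0.5,0,0],"rot": [0,0,0],"hand": 1},{"travel": [1.0,0,0],"rot": [0,0,0],"hand": 1},{"travel": [1.5,0,0],"rot": [0,0,0],"hand": 1},{"travel": [2,0,0],"rot": [0,0,0],"hand": 1},{"travel": [2.5,0,0],"rot": [0,0,0],"hand": 1},{"travel": [3,0,0],"rot": [0,0,0],"hand": 1},{"travel": [3.3,0,0],"rot": [0,0,0],"hand": 1},{"travel": [3.5,0,0],"rot": [0,0,0],"hand": 1},{"travel": [3.5,0,0],"rot": [0,0,0],"hand": 1}]}}

```text
time_s: 11.78
position: [0.5099, 0.0508, 0.1073]
tcp_rot: [0.525, -0.474, 0.474, -0.525]
force: [-0.3, -0.1, -0.7]
width: -0.001
```

Run:
```python
from h import *
st()
im,d=snapshot("side")
cv2.imwrite("pics/side9z.png",cv2.resize(im[205:355,200:400,::-1],None,fx=4,fy=4,interpolation=cv2.INTER_CUBIC))
```

```text
t 11.775 clamp [ 19.9  65.3 107.3] rotfix [-0. -0.  0.] F [-0.3 -0.1 -0.7] w -0.001 q [ 0.05 -0.18  1.94 -0.    1.39  1.52]
```

View pics/side9z.png

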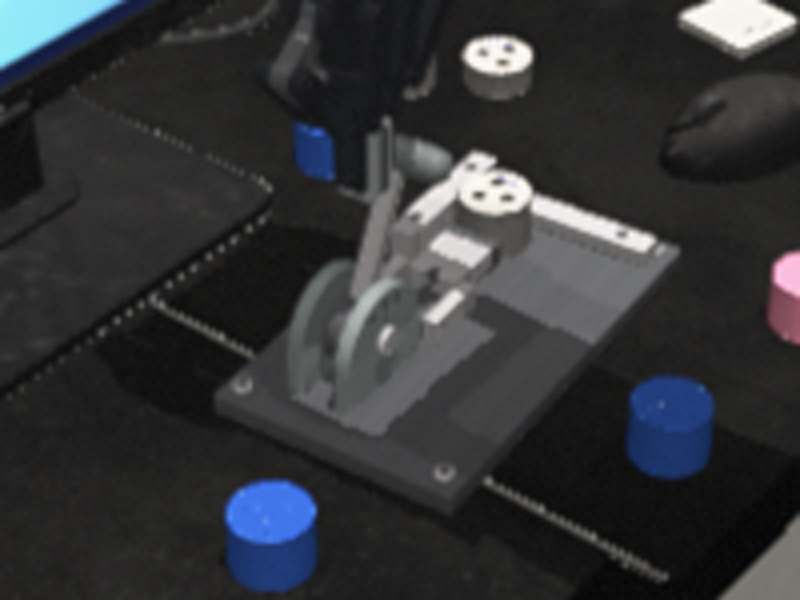

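Request:
{"name": "step_arm", "arguments": {"steps": [{"travel": [0.15,-0.1,0],"rot": [0,0,0],"hand": 1},{"travel": [0.3,-0.1,0],"rot": [0,0,0],"hand": 1},{"travel": [0.3,-0.1,0],"rot": [0,0,0],"hand": 1}]}}

```text
time_s: 12.2
position: [0.5102, 0.0479, 0.1083]
tcp_rot: [-0.525, 0.474, -0.474, 0.525]
force: [0.3, -0.0, 0.2]
width: 0.002
```

Request:
{"name": "step_arm", "arguments": {"steps": [{"travel": [0.1,0,0],"rot": [0,0,0],"hand": 1},{"travel": [0.1,0,0],"rot": [0,0,0],"hand": 1}]}}

```text
time_s: 12.45
position: [0.5103, 0.0469, 0.1083]
tcp_rot: [0.525, -0.474, 0.474, -0.525]
force: [0.0, -0.1, -0.4]
width: 0.002
```

Request:
{"name": "step_arm", "arguments": {"steps": [{"travel": [0.1,0,0],"rot": [0,0,0],"hand": 1},{"travel": [0.1,0,0],"rot": [0,0,0],"hand": 1}]}}

```text
time_s: 12.7
position: [0.5104, 0.0459, 0.1083]
tcp_rot: [0.525, -0.474, 0.474, -0.525]
force: [-0.8, -0.2, -0.0]
width: -0.004
```

Request:
{"name": "step_arm", "arguments": {"steps": [{"travel": [0.1,0,0],"rot": [0,0,0],"hand": 1},{"travel": [0.1,0,0],"rot": [0,0,0],"hand": 1}]}}

```text
time_s: 12.95
position: [0.5105, 0.0449, 0.1083]
tcp_rot: [-0.525, 0.474, -0.474, 0.525]
force: [0.1, 1.0, 0.5]
width: -0.005
```

Request:
{"name": "step_arm", "arguments": {"steps": [{"travel": [0.1,0,0],"rot": [0,0,0],"hand": 1},{"travel": [0.1,0,0],"rot": [0,0,0],"hand": 1}]}}

```text
time_s: 13.2
position: [0.5106, 0.0439, 0.1083]
tcp_rot: [0.525, -0.474, 0.474, -0.525]
force: [0.2, 0.8, 0.6]
width: -0.001
```

Request:
{"name": "step_arm", "arguments": {"steps": [{"travel": [0.1,0,0],"rot": [0,0,0],"hand": 1},{"travel": [0.1,0,0],"rot": [0,0,0],"hand": 1}]}}

```text
time_s: 13.45
position: [0.5106, 0.0435, 0.1083]
tcp_rot: [-0.525, 0.474, -0.473, 0.525]
force: [-0.8, 6.6, 0.3]
width: 0.002
```

Request:
{"name": "step_arm", "arguments": {"steps": [{"travel": [0.1,0,0],"rot": [0,0,0],"hand": 1},{"travel": [0.1,0,0],"rot": [0,0,0],"hand": 1}]}}

```text
time_s: 13.7
position: [0.5106, 0.0431, 0.1083]
tcp_rot: [-0.524, 0.474, -0.473, 0.526]
force: [-1.2, 12.3, -0.2]
width: -0.003
```

Run:
```python
from h import *
st()
im,d=snapshot("side")
cv2.imwrite("pics/side10z.png",cv2.resize(im[205:355,200:400,::-1],None,fx=4,fy=4,interpolation=cv2.INTER_CUBIC))
```

```text
t 13.7 clamp [ 19.8  57.6 108.3] rotfix [ 0.     0.    -0.003] F [-1.2 12.3 -0.2] w -0.003 q [ 0.03 -0.18  1.93  0.    1.39  1.5 ]
```

View pics/side10z.png

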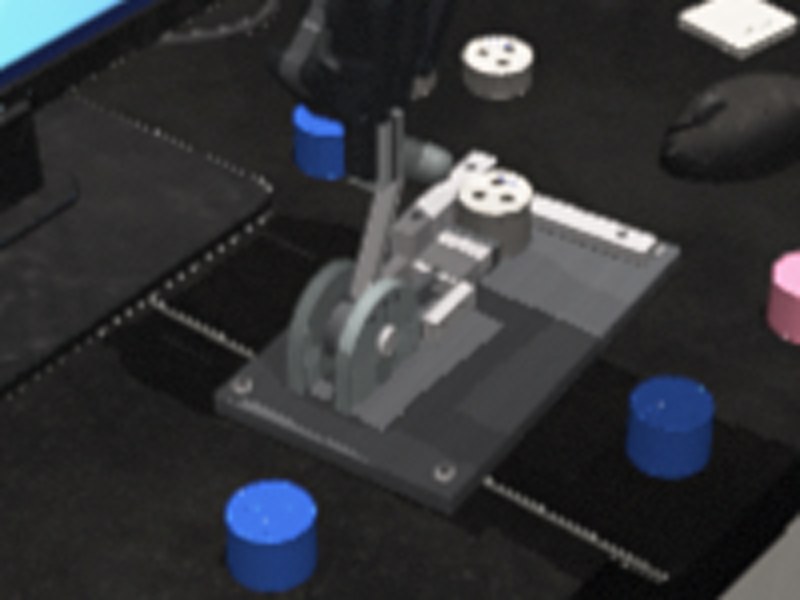

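Request:
{"name": "step_arm", "arguments": {"steps": [{"travel": [-0.5,0,0],"rot": [0,0,0],"hand": 1},{"travel": [-2,0,0],"rot": [0,0,0],"hand": 1},{"travel": [-5,0,0],"rot": [0,0,0],"hand": 1},{"travel": [-8,-1,0],"rot": [0,0,0],"hand": 1},{"travel": [-11,-5,0],"rot": [0,0,0],"hand": 1},{"travel": [-12,-10,-2],"rot": [0,0,0],"hand": 1},{"travel": [-12,-14,-4],"rot": [0,0,0],"hand": 1},{"travel": [-12,-14,-4],"rot": [0,0,0],"hand": 1},{"travel": [-12,-14,-4],"rot": [0,0,0],"hand": 1}]}}

```text
time_s: 14.88
position: [0.4585, 0.1576, 0.2476]
tcp_rot: [0.525, -0.474, 0.474, -0.525]
force: [-0.4, 0.4, -0.2]
width: 0.004
```

Run:
```python
from h import *
st()
im,d=snapshot("side")
A=cv2.resize(im[205:355,200:400,::-1],None,fx=3.9,fy=3.9,interpolation=cv2.INTER_CUBIC)
cv2.imwrite("pics/side11z.png",A)
im,d=snapshot("top");cv2.imwrite("pics/top11.png",im[:,:,::-1])
cv2.imwrite("pics/top11z.png",cv2.resize(im[190:300,210:370,::-1],None,fx=5,fy=5,interpolation=cv2.INTER_CUBIC))
```

```text
t 14.875 clamp [-20.3 176.7 247.6] rotfix [0. 0. 0.] F [-0.4  0.4 -0.2] w 0.004 q [ 0.28 -0.31  1.81 -0.    1.64  1.75]
```

View pics/side11z.png

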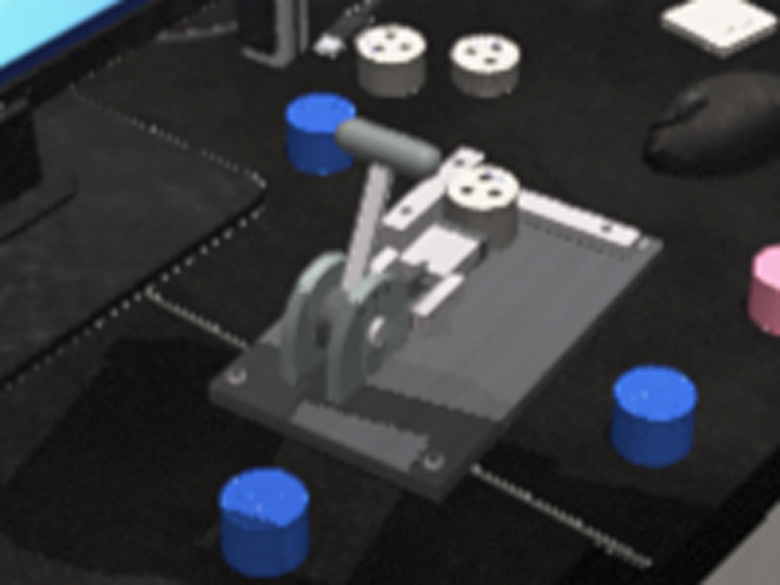

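View pics/top11z.png

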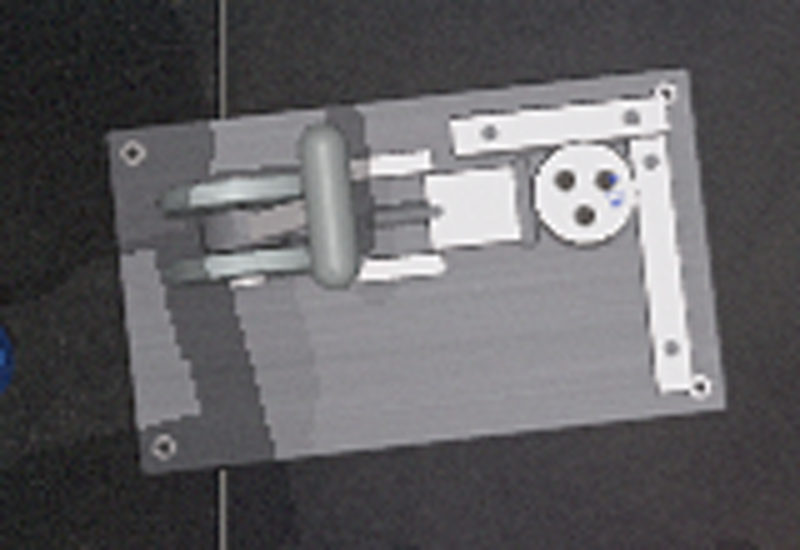

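Run:
```python
from h import *
c=calibration("top");f=lambda u,v:((u+.5)/5-.5+210,(v+.5)/5-.5+190)
print("sample",cl(ray(c,*f(585,193),.040)),"bar",cl(ray(c,*f(328,205),.1215)),"jaw",cl(ray(c,*f(535,205),.027)))
a=cv2.imread("pics/top0.png");b=cv2.imread("pics/top11.png")
d=cv2.absdiff(a,b).max(2);out=b.copy();out[d>50]=(0,0,255);cv2.imwrite("pics/diff.png",out)
```

```text
sample [ 19.9 -50.1  40. ] bar [ 19.7  38.2 121.5] jaw [ 18.3 -31.6  27. ]
```

View pics/diff.png

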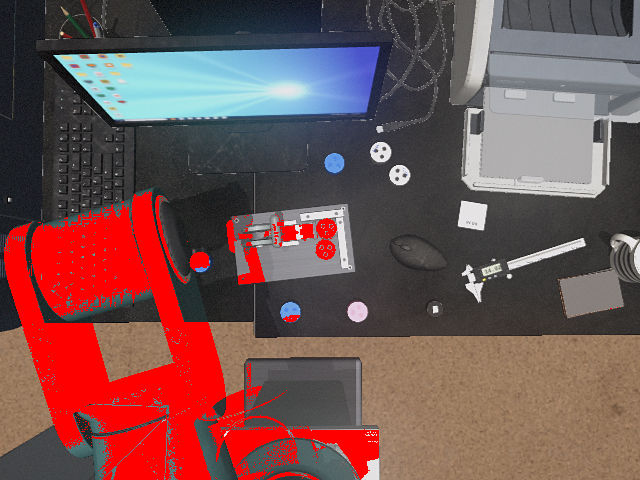

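Only the sample, the lever and jaw, the arm and its shadows have changed. The sample reads (19.9, -50.1) against home (20, -50), and the bar reads y = 38.2 against 38.

```bash
python3 -c "
from bench import *
print(job_done())"
```

```text
the job is handed in; nothing more can be done
None
```

The sample is home and clamped, and I handed the job in at about 15 s of the 40 s allowed.

- **Sample:** I pushed it along the bed with the part-open fingertips, about 39 mm, until it met the back stop. Contact showed as about 7 N while the lever was still open. A top picture then put it at x 19.3 mm, against 20 for home.
- **Lever:** I pushed the crossbar with the shut fingertips, past the half-way click and on to the second stop. At the stop the force rose to about 12 N, and I then drew the hand well clear.
- **Final check (top camera, clamp frame):** the sample is at (19.9, -50.1) mm, against home at (20, -50). The lever bar is at y 38.2 mm, against 38 at the second stop. The jaw pad is up against the sample, and the force on the tool is about zero.
- **Bystanders:** comparing the first and last top pictures shows only the sample, the clamp's lever and jaw, the arm and its shadows changed. The changes on two blue look-alikes are shading only.

No check failed. The only small disagreement was the 0.7 mm x reading before clamping, which is within the 2 mm camera calibration.

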